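Find the tin that is still full and hold it up

ROBOT

A 7-joint arm with a two-finger parallel gripper is mounted at the origin on the work surface. World frame = base frame: x ahead of the robot, y to its left, z up, the work surface at z = 0. Lengths are in m, angles in rad, forces in N, time in s.
With the tool pointing down it reaches from about 0.425 to 0.825 m from the base axis. Payload 3.6 kg.
Tool frame: the origin (TCP) lies between the finger pads; the fingertips stand 8 mm ahead of it and the grasp point (between the pads) lies 11 mm behind it (tip_reach is the distance from the TCP to the fingertips, in m); z points along the fingers, y is the direction in which the jaws open and shut (so a half turn about z gives the same grasp; the last joint's range is limited). The gripper opens to 85 mm and grips with 20 to 120 N. Pads are 22 mm wide; open, the fingers measure 114 mm over their backs; the gripper's body (76 mm by 85 mm) begins 54 mm behind the grasp point. The pads swing forward as they close: fully open they stand 13 mm farther back than shut.
Start: joints at [1.097, 0.615, -0.013, 1.423, 0.008, 1.103, -0.04], TCP at [0.281, -0.586, 0.239] pointing down, gripper open.
Joint ranges: [-3.12, 3.12], [-0.3, 2.06], [-1.34, 1.32], [0.26, 2.42], [-1.36, 4.5], [0.01, 1.98], [-2.84, 2.84]. Speed limits (rad/s): [2.79, 2.79, 3.14, 3.14, 3.14, 3.14, 3.14].

INTERFACE

Orientations are given as a unit quaternion [w, x, y, z].
In Python, from plant import * gives the robot as it stands.
- The arm moves only by the tool step_arm, never from a script. Its argument "commands" is text: rows parted by semicolons, each of 7 numbers parted by spaces: the shift along the world's x, y, z in mm, then the turn, a rotation vector about the world's x, y, z in degrees, then the gripper's target within -1 to 1 (fully open at 1, half-way at 0, shut at -1). A call has 1 to 12 rows; each row shifts and turns the pose as measured when the row begins; what a row does not reach is not made up. A row lasts 1/8 s, in which the tool goes at most 62.5 mm and 10.7 degrees, less where a joint would pass 70% of its speed; a pose out of reach is approached as far as the arm can. A call is refused whole if a number of a shift passes 62.5 or a number of a turn 10.7, either way. A call with a gripper value outside its range is refused whole. The fingers move at their own pace and stop on an object; "force" is the grip in N (left out, the last holds). Time passes only in rows, so rows that do not move let the fingers close. It gives the time, the measured TCP pose, the force and the opening at its end, in the units of the state.
- get_obs(): the state, without advancing time (a new reading comes with each control period).
- grab_frame(name): name is "scene" or "top" or "wrist"; returns (picture, depth): 384x512x3 uint8, red, green, blue; 384x512 float32, m along the optical axis (not along the pixel's ray), 0 where there is no reading.
- calibration(name): a dict with "fx", "fy", "cx", "cy" (pixels), "origin" and "rotation" of the camera in the world. Camera axes: x right, y down, z forward; pixel columns grow to the right and rows downward; lengths in m; the calibration is good to about 2 mm. A picture is of the moment at which its call begins: read the wrist's pose just before it. calibration takes no time and is no camera call; for the wrist camera it gives the pose at the moment of the call.
- job_done(): hands the job in, once; it reports no verdict.
The state is a dict: "t": time; "q": joint angles; "qd": joint speeds; "tau": joint torques, N m; "tcp_pos": TCP position; "orientation": TCP orientation; "force": force on the tool from outside, world axes, zero at the start; "moment": the same for the moment, N m; "opening": finger opening in m.
Only numpy, scipy, OpenCV 4.12 (cv2) and the standard library are available. Lean on these libraries where they do the work, as an engineer would, in place of code of your own. Each camera call takes 0.05 s, during which the arm holds its last target. There are 200 camera calls.

TASK

Three identical closed tins stand on the rings of the plywood board, on their way to the metal recycling, but one still has more in it than the others. Heft them one after the other from the robot's left to its right, lifting each straight up by only a few centimetres and standing it back upright on its own ring, then hold the heaviest upright above the board, about 20 cm up (if it is the last one, it may go straight on up). Finish while still holding it there, still, with the other two standing on their rings and nothing else on the bench disturbed.

Things in the scene. Friction and masses are not known exactly. Their poses are not given: they have to be found in the camera images.
- board: plywood board fixed to the bench, 140 x 400 x 15 mm (x, y, z); origin at the centre of its underside, on the bench; its long side runs along its y axis (towards the robot's left), turned by up to 0.35 rad from the world's y. Three dark rings, 82 mm across, are drawn flat on its top in a row along y, 130 mm apart
- spot_left (a point): centre of the ring drawn at the board's +y end, the robot's left, on the board's top face (15 mm above the bench); a tin stands on it at the start, within 8 mm of its centre
- spot_middle (a point): centre of the ring drawn at the board's middle, on the board's top face (15 mm above the bench); a tin stands on it at the start, within 8 mm of its centre
- spot_right (a point): centre of the ring drawn at the board's -y end, the robot's right, on the board's top face (15 mm above the bench); a tin stands on it at the start, within 8 mm of its centre
- tin_a: one of three closed bare-metal tins that look the same: upright cylinder 62 mm in diameter and 80 mm tall, rigid, safe to grip with 20 to 60 N; origin at the centre of its underside, z up. It stands on one of the three rings, which one is drawn anew each time. The tins weigh 150 to 600 g; the heaviest weighs over 460 g, the two others under 360 g
- tin_b: one of three closed bare-metal tins that look the same: upright cylinder 62 mm in diameter and 80 mm tall, rigid, safe to grip with 20 to 60 N; origin at the centre of its underside, z up. It stands on one of the three rings, which one is drawn anew each time. The tins weigh 150 to 600 g; the heaviest weighs over 460 g, the two others under 360 g
- tin_c: one of three closed bare-metal tins that look the same: upright cylinder 62 mm in diameter and 80 mm tall, rigid, safe to grip with 20 to 60 N; origin at the centre of its underside, z up. It stands on one of the three rings, which one is drawn anew each time. The tins weigh 150 to 600 g; the heaviest weighs over 460 g, the two others under 360 g
- jar: bystander, to be left alone: small glass baby food jar with a white twist lid, 58 mm across, 68 mm tall; origin at the middle of its underside, on the bench; stands just in front of the board (robot side)
- tuna_tin: bystander, to be left alone: flat tuna tin, 85 mm across, 36 mm tall; origin at the middle of its underside, on the bench; lies just behind the board (far side)
- pet_bottle: bystander, to be left alone: clear PET bottle with label and cap, 66 mm across, 223 mm tall; origin at the middle of its underside, on the bench
- tub: bystander, to be left alone: open yellow plastic tub, 136 mm across the rim, 90 mm tall; origin at the middle of its underside, on the bench
- carton: bystander, to be left alone: cardboard carton, 70 x 100 x 130 mm (x, y, z); origin at the middle of its underside, on the bench
- screwdriver: bystander, to be left alone: screwdriver lying along its own x axis, tip to +x; lies on the bench
Things that resemble listed ones, but are neither listed nor needed, are in the scene too. Leave any green, pink or turquoise look-alike of the tin_c alone.

How it is judged:
On the way, in this order (a step that is already met when the one before it is completed fails the run):
1. the tin on the left ring is lifted clear of the board by the gripper (12 mm or more, above its ring) (((horizontal distance between tin_a and spot_left below 0.05 m and height (world z) of tin_a above 0.027 m and contact force between tin_a and the fingers above 0.5 N and contact force between tin_a and board below 0.05 N) or (horizontal distance between tin_b and spot_left below 0.05 m and height (world z) of tin_b above 0.027 m and contact force between tin_b and the fingers above 0.5 N and contact force between tin_b and board below 0.05 N) or (horizontal distance between tin_c and spot_left below 0.05 m and height (world z) of tin_c above 0.027 m and contact force between tin_c and the fingers above 0.5 N and contact force between tin_c and board below 0.05 N))), for 0.2 s.
2. the tin on the middle ring is lifted clear of the board by the gripper (12 mm or more, above its ring) (((horizontal distance between tin_a and spot_middle below 0.05 m and height (world z) of tin_a above 0.027 m and contact force between tin_a and the fingers above 0.5 N and contact force between tin_a and board below 0.05 N) or (horizontal distance between tin_b and spot_middle below 0.05 m and height (world z) of tin_b above 0.027 m and contact force between tin_b and the fingers above 0.5 N and contact force between tin_b and board below 0.05 N) or (horizontal distance between tin_c and spot_middle below 0.05 m and height (world z) of tin_c above 0.027 m and contact force between tin_c and the fingers above 0.5 N and contact force between tin_c and board below 0.05 N))), for 0.2 s.
3. the tin on the right ring is lifted clear of the board by the gripper (12 mm or more, above its ring) (((horizontal distance between tin_a and spot_right below 0.05 m and height (world z) of tin_a above 0.027 m and contact force between tin_a and the fingers above 0.5 N and contact force between tin_a and board below 0.05 N) or (horizontal distance between tin_b and spot_right below 0.05 m and height (world z) of tin_b above 0.027 m and contact force between tin_b and the fingers above 0.5 N and contact force between tin_b and board below 0.05 N) or (horizontal distance between tin_c and spot_right below 0.05 m and height (world z) of tin_c above 0.027 m and contact force between tin_c and the fingers above 0.5 N and contact force between tin_c and board below 0.05 N))), for 0.2 s.
At the end, for the whole second after the job is handed in: The gripper alone holds the heaviest tin upright (0.3 rad) and still, 150 mm or more above the board's top, within 250 mm of its centre seen from above; the others stand on the board upright, at rest, untouched, within 35 mm of their start, each pressing on it with 1 to 4 N (((height (world z) of tin_a above 0.165 m and horizontal distance between tin_a and board below 0.25 m and angle between tin_a's own z axis and vertical below 0.3 rad and linear speed of tin_a below 0.05 m/s and contact force between tin_a and the fingers above 1 N and contact force between tin_a and board below 0.1 N and contact force between tin_a and pet_bottle below 0.1 N and contact force between tin_a and tin_b below 0.1 N and contact force between tin_a and tin_c below 0.1 N and distance of each of tin_b, tin_c from where it was at the start of the episode below 0.035 m and height (world z) of each of tin_b, tin_c below 0.019 m and angle between each of tin_b, tin_c's own z axis and vertical below 0.1 rad and linear speed of each of tin_b, tin_c below 0.02 m/s and contact force between each of tin_b, tin_c and the fingers below 0.1 N and contact force between tin_b and board between 1 and 4 N and contact force between tin_c and board between 1 and 4 N) or (height (world z) of tin_b above 0.165 m and horizontal distance between tin_b and board below 0.25 m and angle between tin_b's own z axis and vertical below 0.3 rad and linear speed of tin_b below 0.05 m/s and contact force between tin_b and the fingers above 1 N and contact force between tin_b and board below 0.1 N and contact force between tin_b and pet_bottle below 0.1 N and contact force between tin_b and tin_a below 0.1 N and contact force between tin_b and tin_c below 0.1 N and distance of each of tin_a, tin_c from where it was at the start of the episode below 0.035 m and height (world z) of each of tin_a, tin_c below 0.019 m and angle between each of tin_a, tin_c's own z axis and vertical below 0.1 rad and linear speed of each of tin_a, tin_c below 0.02 m/s and contact force between each of tin_a, tin_c and the fingers below 0.1 N and contact force between tin_a and board between 1 and 4 N and contact force between tin_c and board between 1 and 4 N) or (height (world z) of tin_c above 0.165 m and horizontal distance between tin_c and board below 0.25 m and angle between tin_c's own z axis and vertical below 0.3 rad and linear speed of tin_c below 0.05 m/s and contact force between tin_c and the fingers above 1 N and contact force between tin_c and board below 0.1 N and contact force between tin_c and pet_bottle below 0.1 N and contact force between tin_c and tin_a below 0.1 N and contact force between tin_c and tin_b below 0.1 N and distance of each of tin_a, tin_b from where it was at the start of the episode below 0.035 m and height (world z) of each of tin_a, tin_b below 0.019 m and angle between each of tin_a, tin_b's own z axis and vertical below 0.1 rad and linear speed of each of tin_a, tin_b below 0.02 m/s and contact force between each of tin_a, tin_b and the fingers below 0.1 N and contact force between tin_a and board between 1 and 4 N and contact force between tin_b and board between 1 and 4 N))); the arm keeps its last pose, push and grip.
It fails at once if a tin is raised 110 mm or more above the board while a heavier one (pressing on the board with over 4 N) still stands there ((height (world z) of tin_a above 0.125 m and contact force between any of tin_b, tin_c and board above 4 N) or (height (world z) of tin_b above 0.125 m and contact force between any of tin_a, tin_c and board above 4 N) or (height (world z) of tin_c above 0.125 m and contact force between any of tin_a, tin_b and board above 4 N)).
It fails at once if a tin is tipped by more than 0.6 rad (angle between any of tin_a, tin_b, tin_c's own z axis and vertical above 0.6 rad).
It fails at once if a bystander is moved by more than 30 mm (distance of any of jar, tuna_tin, pet_bottle, tub, carton, screwdriver from where it was at the start of the episode above 0.03 m).
It also fails if it takes over 58 s, if anything falls off the work surface, if the arm or the gripper's body presses on something with over 40 N, if the wrist force passes 120 N, or if a joint passes its speed limit or range.

## Working session

There is one attempt and no reset: what is moved stays moved. The work goes in short steps, Python scripts to look and compute and a tool call to move; the robot and the scene stay as the last step left them, time stands still between calls to the robot, and variables do not carry over. Pictures are saved under pics/ and viewed, about 8 in all and at most 12, crops included, and the job is handed in when it is done.

Besides the shell and the picture viewer there is one more tool, called after "Request:" as name(argument=value, ...) on one line, values as JSON. step_arm: Moves the arm, as the interface text tells. Its arguments: {"type":"object","properties":{"commands":{"type":"string"},"force":{"type":"number"}},"required":["commands"]}

```bash
mkdir -p pics; cat > h.py <<'E'
from plant import *
import numpy as np, cv2
def snap(n,f):
    c=calibration(n); p,d=grab_frame(n); cv2.imwrite(f'pics/{f}.png',p[:,:,::-1]); np.savez(f'pics/{f}.npz',p=p,d=d,**{k:np.array(v) for k,v in c.items()}); return p,d,c
def pts(d,c):
    v,u=np.mgrid[:d.shape[0],:d.shape[1]]
    P=np.stack([(u-c['cx'])/c['fx']*d,(v-c['cy'])/c['fy']*d,d],-1)
    return P@np.array(c['rotation']).T+np.array(c['origin'])
E
python3 - <<'E'
from h import *
o=get_obs();print({k:np.round(v,3) for k,v in o.items()})
a=[snap(n,n+'0') for n in('top','scene')]
cv2.imwrite('pics/t0x.png',cv2.resize(a[0][0][:,:,::-1],(800,600)))
print(a[0][2])
E
```

```text
{'t': np.float64(0.0), 'q': array([ 1.097,  0.616, -0.013,  1.425,  0.008,  1.103, -0.04 ]), 'qd': array([-0.   , -0.002,  0.001,  0.   , -0.002, -0.   , -0.001]), 'tau': array([ 0.0000e+00, -4.6921e+01,  2.5900e-01, -1.7103e+01,  1.0000e-02,
        1.0000e-02, -0.0000e+00]), 'tcp_pos': array([ 0.281, -0.585,  0.238]), 'orientation': array([-0.001,  0.975,  0.222, -0.   ]), 'force': array([-0.278, -0.09 ,  0.12 ]), 'moment': array([ 0.051, -0.014, -0.015]), 'opening': np.float64(0.085)}
{'fx': 470.3723062271214, 'fy': 470.3723062271214, 'cx': 252.63874074804943, 'cy': 191.80751760578738, 'origin': array([0.29837204, 0.01344416, 1.51152415]), 'rotation': array([-0.06061107,  0.70826432, -0.70012862,  0.0671407 ])}
```

View pics/t0x.png

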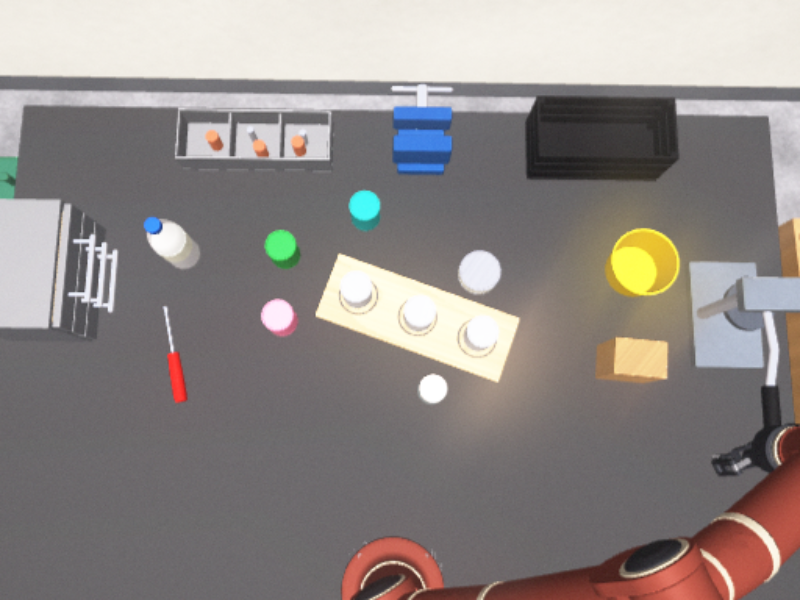

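View pics/scene0.png

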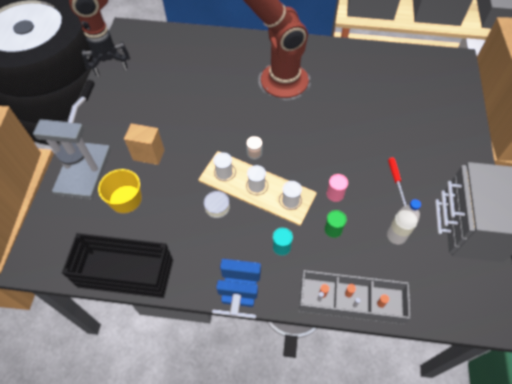

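Top view (800x600): the bare-metal tins on the board's rings are at (357,292), (419,315) and (480,334). Objects that could be mistaken for them: turquoise (365,208), green (282,248), pink (279,317), white-lidded jar (433,388) and tuna tin (480,272), all off the board. I choose the three on the rings.

```bash
cat >> h.py <<'E'
from scipy.spatial.transform import Rotation as R
def pts(d,c):
    v,u=np.mgrid[:d.shape[0],:d.shape[1]]
    P=np.stack([(u-c['cx'])/c['fx']*d,(v-c['cy'])/c['fy']*d,d],-1)
    q=np.array(c['rotation'])
    M=q if q.ndim==2 else R.from_quat(q,scalar_first=True).as_matrix()
    return P@M.T+np.array(c['origin'])
def st():
    o=get_obs(); M=R.from_quat(o['orientation'],scalar_first=True).as_matrix()
    print(round(float(o['t']),2),'tcp',np.round(o['tcp_pos']*1000,1),'z',np.round(M[:,2],3),'jaw deg',np.round(np.degrees(np.arctan2(M[1,1],M[0,1])),1),'F',np.round(o['force'],2),'open',np.round(o['opening']*1000,1),'q',np.round(o['q'],2))
E
python3 - <<'E'
from h import *
z=np.load('pics/top0.npz'); W=pts(z['d'],z)
for n,(u,v) in dict(L=(357,288),M=(419,311),R=(481,330),jar=(433,388),tuna=(480,272),bottle=(170,240),teal=(365,206),green=(282,246)).items():
    u=int(u*.64);v=int(v*.64); w=W[v-22:v+23,u-22:u+23].reshape(-1,3)
    zc=W[v,u,2]; s=w[abs(w[:,2]-zc)<.008]
    (cx,cy),r=cv2.minEnclosingCircle(s[:,:2].astype(np.float32)*1000)
    print(n,'zc',round(zc,4),'mean',np.round(s.mean(0)*1000,1),'circ',round(cx,1),round(cy,1),round(r,1),len(s))
b=(abs(W[...,2]-.015)<.006)&(W[...,0]>.3)&(abs(W[...,1])<.35)&(z['p'][...,0]>z['p'][...,2]+30.)
k=cv2.morphologyEx(b.astype(np.uint8),cv2.MORPH_OPEN,np.ones((3,3)))>0
print(cv2.minAreaRect(W[k][:,:2].astype(np.float32)*1000),k.sum())
st()
cr=z['p'][150:250,190:350,::-1]; cv2.imwrite('pics/crop.png',cv2.resize(cr,(800,500),interpolation=cv2.INTER_CUBIC))
E
```

```text
L zc 0.0906 mean [585.5  79.9  91.8] circ 585.7 80.2 31.2 315
M zc 0.0923 mean [538.2 -46.5  92. ] circ 538.8 -46.1 31.6 316
R zc 0.0915 mean [ 499.3 -169.3   91.9] circ 500.1 -169.4 31.5 328
jar zc 0.065 mean [389.7 -73.5  66.1] circ 390.3 -73.5 26.8 239
tuna zc 0.0315 mean [ 633.  -171.7   32.9] circ 613.9 -156.2 68.2 523
bottle zc 0.169 mean [660.9 436.2 169.3] circ 666.7 444.2 28.1 114
teal zc 0.0721 mean [755.   66.1  75.5] circ 757.0 67.4 31.7 253
green zc 0.0786 mean [670.8 233.6  77.2] circ 670.5 234.1 31.9 306
((538.3125610351562, -43.584686279296875), (405.8235168457031, 115.59529113769531), 77.29549407958984) 548
0.1 tcp [ 280.6 -585.6  238.2] z [-0.001  0.002 -1.   ] jaw deg -64.4 F [ 0.8  -1.04 -0.03] open 85.3 q [ 1.1   0.62 -0.01  1.42  0.01  1.1  -0.04]
```

View pics/crop.png

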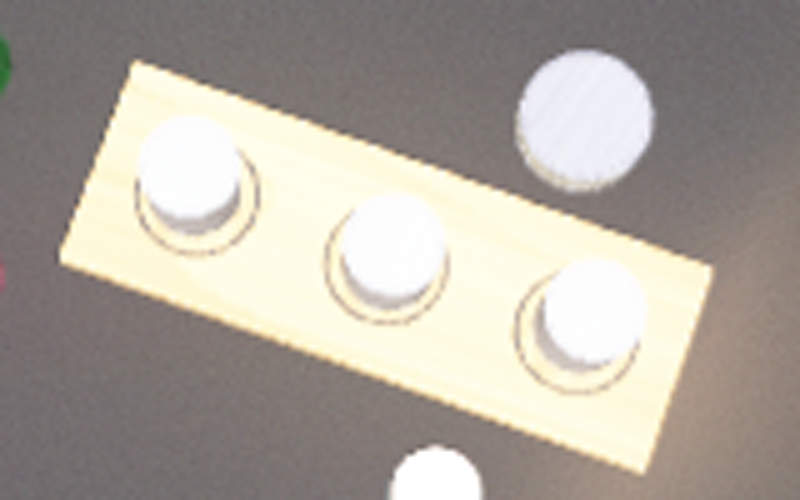

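The crop shows three bare metal tins on rings, at crop (190,165), (395,240) and (592,305). They have the right radius (31 mm) and 130 mm spacing, and the board axis is at about 71°. Moving above the left tin with the jaws along the board.

Request:
step_arm(commands="25 55 0 0 0 -4 1;25 55 0 0 0 -4 1;25 55 0 0 0 -4 1;25 55 0 0 0 -4 1;25 55 0 0 0 -4 1;25 55 0 0 0 -4 1;25 55 0 0 0 -4 1;25 55 0 0 0 -4 1;25 55 0 0 0 -4 1;25 55 0 0 0 -4 1;25 55 0 0 0 -4 1;0 0 0 0 0 0 1", force=45)

```text
t: 1.6
tcp_pos: [0.5563, 0.0423, 0.2329]
orientation: [-0.004, 0.985, -0.173, -0.003]
force: [-0.5, -0.1, -0.4]
opening: 0.0851
```

```bash
python3 -c "
from h import *
st()"
```

```text
1.6 tcp [556.3  42.3 232.9] z [-0.004  0.009 -1.   ] jaw deg -110.0 F [-0.54 -0.11 -0.4 ] open 85.1 q [-0.17  0.48  0.09  1.7  -0.06  0.96 -1.97]
```

Request:
step_arm(commands="15 19 -20 0 0 0.5 1;15 19 -30 0 0 0.4 1;0 0 -30 0 0 0 1;0 0 0 0 0 0 1;0 0 0 0 0 0 1")

```text
t: 2.22
tcp_pos: [0.5864, 0.0781, 0.1508]
orientation: [-0.002, 0.986, -0.166, -0.003]
force: [0.5, -1.5, 0.2]
opening: 0.0852
```

```bash
python3 -c "
from h import *
st(); p,d,c=snap('wrist','w1'); W=pts(d,c)
m=(abs(W[...,2]-.095)<.008)&(d>0)
n,l,s,_=cv2.connectedComponentsWithStats(m.astype(np.uint8))
for i in range(1,n):
  if s[i,4]>300: w=W[l==i]*1000; print(s[i],np.round(w.mean(0),1),cv2.minEnclosingCircle(w[:,:2].astype(np.float32)))
"
```

```text
2.23 tcp [586.4  78.1 150.8] z [-0.005  0.006 -1.   ] jaw deg -109.1 F [ 0.52 -1.48  0.17] open 85.2 q [-0.21  0.62  0.08  1.7  -0.07  0.82 -2.01]
[ 217  179   83   79 5077] [587.   79.6  93.1] ((585.74853515625, 79.96659851074219), 31.399621963500977)
[ 391  184   89   78 5306] [540.5 -45.7  92.9] ((538.5830688476562, -45.92371368408203), 31.94434928894043)
```

View pics/w1.png

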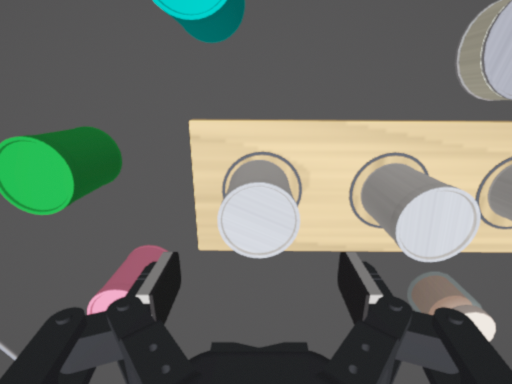

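The wrist view shows the left tin at (258,220) between the open fingers, the middle tin at (437,225), and the board edges square to the jaws. Both measurements agree to about 1 mm. Descending.

Request:
step_arm(commands="0 2 -30 0 0 0 1;0 0 -30 0 0 0 1;0 0 -30 0 0 0 1;0 0 -14 0 0 0 1;0 0 0 0 0 0 1")

```text
t: 2.9
tcp_pos: [0.5917, 0.0778, 0.0525]
orientation: [-0.004, 0.986, -0.168, 0.005]
force: [0.1, -0.7, 0.2]
opening: 0.0857
```

```bash
python3 -c "
from h import *
st()"
```

```text
2.9 tcp [591.7  77.8  52.5] z [ 0.011  0.007 -1.   ] jaw deg -109.3 F [ 0.05 -0.73  0.25] open 85.7 q [-0.2   0.76  0.06  1.77 -0.08  0.6  -2.  ]
```

Request:
step_arm(commands="-5 2 -5 -0.4 0.6 0 1;-1 0 0 0 0 0 1;0 0 0 0 0 0 -1;0 0 0 0 0 0 -1;0 0 0 0 0 0 -1;0 0 0 0 0 0 -1;0 0 0 0 0 0 -1")

```text
t: 3.78
tcp_pos: [0.5877, 0.0802, 0.0509]
orientation: [-0.001, 0.986, -0.168, 0.003]
force: [-0.7, 0.5, 0.1]
opening: 0.061
```

```bash
python3 -c "
from h import *
st()
for _ in range(3):
  grab_frame('wrist'); print(np.round(get_obs()['force'],2),np.round(get_obs()['tau'],2))"
```

```text
3.77 tcp [587.7  80.2  50.9] z [ 0.006  0.001 -1.   ] jaw deg -109.3 F [-0.74  0.51  0.08] open 61.0 q [-0.21  0.76  0.07  1.78 -0.08  0.6  -2.01]
[-0.5  -0.1  -0.09] [ 1.000e-02 -4.653e+01  1.340e+00 -1.101e+01 -1.000e-02 -7.000e-02
  0.000e+00]
[-0.14 -0.99  0.73] [ 1.000e-02 -4.652e+01  1.340e+00 -1.101e+01 -1.000e-02 -7.000e-02
  0.000e+00]
[-0.46  0.34 -0.04] [ 1.000e-02 -4.653e+01  1.340e+00 -1.101e+01 -1.000e-02 -7.000e-02
  0.000e+00]
```

Gripped (opening 61 mm). Lifting 40 mm and weighing.

Request:
step_arm(commands="-1 0 15 0 0 0 -1;0 0 15 0 0 0 -1;0 0 10 0 0 0 -1;0 0 0 0 0 0 -1;0 0 0 0 0 0 -1")

```text
t: 4.55
tcp_pos: [0.5865, 0.0803, 0.0943]
orientation: [-0.001, 0.986, -0.168, 0.003]
force: [0.1, 0.1, -2.4]
opening: 0.0611
```

```bash
cat >> h.py <<'E'
def weigh(n=14):
    F=[];T=[]
    for _ in range(n):
        grab_frame('wrist');o=get_obs();F.append(o['force']);T.append(o['tau'])
    print('F mean',np.mean(F,0).round(2),'sd',np.std(F,0).round(2),'tau',np.mean(T,0).round(2)); st()
E
python3 -c "
from h import *
weigh()"
```

```text
F mean [-0.09 -0.11 -1.74] sd [0.71 0.47 0.44] tau [-0.000e+00 -4.630e+01  1.400e+00 -1.266e+01  1.000e-02 -2.000e-02
 -0.000e+00]
5.25 tcp [586.6  80.3  94.3] z [ 0.007  0.001 -1.   ] jaw deg -109.3 F [-0.46 -0.25 -1.7 ] open 61.6 q [-0.22  0.7   0.08  1.76 -0.08  0.69 -2.01]
```

Left tin reads 1.74 N, so it's light. Putting it back.

Request:
step_arm(commands="0 0 -15 0 0 0 -1;0 0 -15 0 0 0 -1;0 0 -7 0 0 0 -1;0 0 -3 0 0 0 -1;0 0 0 0 0 0 -1;0 0 0 0 0 0 -1")

```text
t: 6.0
tcp_pos: [0.5864, 0.0803, 0.051]
orientation: [-0.001, 0.986, -0.168, 0.003]
force: [-0.4, 0.2, -1.2]
opening: 0.0611
```

```bash
python3 -c "
from h import *
weigh(4)"
```

```text
F mean [ 0.25 -0.12 -2.16] sd [0.24 0.59 0.32] tau [ 0.000e+00 -4.737e+01  1.390e+00 -1.126e+01  1.000e-02 -2.000e-02
 -0.000e+00]
6.2 tcp [586.3  80.3  51. ] z [ 0.006  0.001 -1.   ] jaw deg -109.3 F [ 0.05  0.52 -2.6 ] open 61.2 q [-0.21  0.76  0.07  1.78 -0.08  0.6  -2.01]
```

Request:
step_arm(commands="0 0 -1.5 0 0 0 -1;0 0 0 0 0 0 -1;0 0 0 0 0 0 -1")

```text
t: 6.58
tcp_pos: [0.5866, 0.0803, 0.0512]
orientation: [-0.001, 0.986, -0.168, 0.003]
force: [-0.0, 0.1, -1.7]
opening: 0.0611
```

```bash
python3 -c "
from h import *
weigh(4)"
```

```text
F mean [ 0.38 -0.15 -1.57] sd [0.58 0.45 0.6 ] tau [-0.000e+00 -4.747e+01  1.390e+00 -1.128e+01  1.000e-02 -2.000e-02
  0.000e+00]
6.78 tcp [586.4  80.3  51. ] z [ 0.006  0.001 -1.   ] jaw deg -109.3 F [ 0.87 -0.78 -2.49] open 61.0 q [-0.21  0.76  0.07  1.78 -0.08  0.6  -2.01]
```

Request:
step_arm(commands="0 0 -4 0 0 0 -1;0 0 0 0 0 0 -1")

```text
t: 7.02
tcp_pos: [0.587, 0.0803, 0.0519]
orientation: [-0.001, 0.986, -0.168, 0.004]
force: [0.5, -0.7, -1.8]
opening: 0.0612
```

```bash
python3 -c "
from h import *
weigh(4)"
```

```text
F mean [-0.48 -0.17  0.9 ] sd [0.7  0.18 2.83] tau [ 4.000e-02 -4.589e+01  1.330e+00 -1.078e+01 -1.000e-02 -1.000e-01
  1.000e-02]
7.22 tcp [586.9  80.3  50.9] z [ 0.007  0.001 -1.   ] jaw deg -109.3 F [-0.17 -0.26  4.76] open 61.5 q [-0.21  0.76  0.07  1.78 -0.08  0.6  -2.01]
```

It's now down (force turned positive). Release, rise and move to the middle tin at (538.5,-46).

Request:
step_arm(commands="0 0 0 0 0 0 1;0 0 0 0 0 0 1;0 0 0 0 0 0 1;0 0 0 0 0 0 1;0 0 30 0 0 0 1;0 0 40 0 0 0 1;0 0 40 0 0 0 1;-24 -63 0 0 0 0 1;-24 -62 0 0 0 0 1;0 0 0 0 0 0 1;0 0 0 0 0 0 1")

```text
out of range; nothing moved
```

```bash
python3 -c "
from h import *
st()"
```

```text
7.22 tcp [586.9  80.3  50.9] z [ 0.007  0.001 -1.   ] jaw deg -109.3 F [-0.17 -0.26  4.76] open 61.5 q [-0.21  0.76  0.07  1.78 -0.08  0.6  -2.01]
```

Request:
step_arm(commands="0 0 0 0 0 0 1;0 0 0 0 0 0 1;0 0 0 0 0 0 1;0 0 0 0 0 0 1;0 0 30 0 0 0 1;0 0 40 0 0 0 1;0 0 40 0 0 0 1;-16 -42 0 0 0 0 1;-16 -42 0 0 0 0 1;-16 -42 0 0 0 0 1;0 0 0 0 0 0 1;0 0 0 0 0 0 1")

```text
t: 8.72
tcp_pos: [0.5368, -0.0477, 0.163]
orientation: [-0.001, 0.986, -0.166, 0.003]
force: [0.2, 0.5, -0.0]
opening: 0.0855
```

```bash
cat >> h.py <<'E'
def tins(f):
    st(); p,d,c=snap('wrist',f); W=pts(d,c)
    m=(abs(W[...,2]-.095)<.008)&(d>0)
    n,l,s,_=cv2.connectedComponentsWithStats(m.astype(np.uint8))
    for i in range(1,n):
        if s[i,4]>300: w=W[l==i]*1000; print(s[i],np.round(w.mean(0),1),cv2.minEnclosingCircle(w[:,:2].astype(np.float32)))
E
python3 -c "
from h import *
tins('w2')"
```

```text
8.72 tcp [536.8 -47.7 163. ] z [ 0.007  0.001 -1.   ] jaw deg -109.2 F [ 0.16  0.52 -0.01] open 85.5 q [-0.    0.53  0.08  1.85 -0.06  0.76 -1.8 ]
[ 378  169   85   77 4954] [ 501.2 -168.7   92.9] ((499.6771240234375, -168.83053588867188), 31.69056510925293)
[  44  170   85   76 4909] [586.8  80.7  93.1] ((585.391357421875, 81.81632232666016), 31.965017318725586)
[ 218  173   79   76 4630] [539.7 -46.3  93.1] ((538.4755859375, -45.83356475830078), 31.27481460571289)
```

The left tin stands at its start spot. Descending on the middle one.

Request:
step_arm(commands="2 2 -30 0 0 0 1;-1 0 -30 0 0 0 1;-1 0 -30 0 0 0 1;-1 0 -20 0 0 0 1;0 0 0 0 0 0 1;0 0 0 0 0 0 1")

```text
t: 9.52
tcp_pos: [0.5401, -0.037, 0.0505]
orientation: [-0.003, 0.987, -0.16, 0.006]
force: [-0.7, -0.4, -0.3]
opening: 0.0856
```

```bash
python3 -c "
from h import *
st()"
```

```text
9.53 tcp [540.1 -37.   50.5] z [ 0.012  0.005 -1.   ] jaw deg -108.4 F [-0.74 -0.35 -0.28] open 85.6 q [-0.    0.71  0.05  1.93 -0.08  0.49 -1.79]
```

Request:
step_arm(commands="-1 -9 0 -0.3 0.6 -0.6 1;0 0 0 0 0 0 1;0 0 0 0 0 0 1")

```text
t: 9.9
tcp_pos: [0.5409, -0.0466, 0.0527]
orientation: [0.0, 0.986, -0.165, 0.003]
force: [0.5, 0.7, -0.2]
opening: 0.0851
```

```bash
python3 -c "
from h import *
st()"
```

```text
9.9 tcp [540.9 -46.6  52.7] z [ 0.006 -0.001 -1.   ] jaw deg -109.0 F [ 0.46  0.7  -0.18] open 85.1 q [ 0.01  0.71  0.06  1.92 -0.07  0.51 -1.79]
```

Centred within 2 mm. Grip and lift.

Request:
step_arm(commands="0 0 0 0 0 0 -1;0 0 0 0 0 0 -1;0 0 0 0 0 0 -1;0 0 0 0 0 0 -1;0 0 0 0 0 0 -1;0 0 15 0 0 0 -1;0 0 15 0 0 0 -1;0 0 10 0 0 0 -1;0 0 0 0 0 0 -1;0 0 0 0 0 0 -1;0 0 0 0 0 0 -1")

```text
t: 11.28
tcp_pos: [0.5385, -0.0462, 0.0944]
orientation: [0.0, 0.986, -0.165, 0.001]
force: [-1.3, -0.3, -5.9]
opening: 0.0611
```

```bash
python3 -c "
from h import *
weigh()"
```

```text
F mean [ 0.1   0.24 -5.13] sd [0.45 0.48 0.35] tau [-0.000e+00 -4.431e+01  1.230e+00 -1.200e+01  1.000e-02  1.000e-02
 -0.000e+00]
11.97 tcp [538.7 -46.3  94.7] z [ 0.002 -0.001 -1.   ] jaw deg -109.0 F [ 0.44  0.64 -5.36] open 60.9 q [ 0.    0.64  0.07  1.9  -0.07  0.61 -1.79]
```

Middle tin reads 5.13 N (about 520 g), so it's the heaviest. I'll still put it back and heft the right one as asked.

Request:
step_arm(commands="0 0 -15 0 0 0 -1;0 0 -15 0 0 0 -1;0 0 -7 0 0 0 -1;0 0 -4 0 0 0 -1;0 0 -3 0 0 0 -1;0 0 0 0 0 0 -1;0 0 0 0 0 0 -1")

```text
t: 12.85
tcp_pos: [0.5391, -0.0463, 0.0541]
orientation: [-0.0, 0.986, -0.165, 0.002]
force: [0.1, -0.4, -4.8]
opening: 0.0609
```

```bash
python3 -c "
from h import *
weigh(4)"
```

```text
F mean [ 0.47 -0.43 -4.94] sd [0.29 0.55 0.28] tau [  0.   -45.74   1.21 -10.41   0.     0.     0.  ]
13.05 tcp [538.7 -46.2  53.6] z [ 0.002 -0.    -1.   ] jaw deg -109.0 F [ 0.8   0.42 -4.66] open 61.1 q [ 0.01  0.7   0.06  1.92 -0.08  0.51 -1.79]
```

Request:
step_arm(commands="0 0 -4 0 0 0 -1;0 0 0 0 0 0 -1;0 0 0 0 0 0 -1;0 0 0 0 0 0 -1")

```text
t: 13.55
tcp_pos: [0.5389, -0.0462, 0.0536]
orientation: [-0.0, 0.986, -0.165, 0.001]
force: [-0.7, -0.2, -1.4]
opening: 0.0614
```

```bash
python3 -c "
from h import *
weigh(4)"
```

```text
F mean [-0.03 -0.06 -4.17] sd [0.12 0.59 0.94] tau [ 0.000e+00 -4.509e+01  1.180e+00 -1.026e+01  0.000e+00 -1.000e-02
  0.000e+00]
13.75 tcp [539.  -46.2  53.6] z [ 0.003  0.    -1.   ] jaw deg -109.0 F [ 0.14  0.86 -4.94] open 61.1 q [ 0.01  0.7   0.06  1.92 -0.08  0.51 -1.78]
```

Zero rows reset the target to the measured pose, so I press lightly while opening.

Request:
step_arm(commands="0 0 -4 0 0 0 -1;0 0 -3 0 0 0 0.9;0 0 0 0 0 0 1;0 0 0 0 0 0 1;0 0 0 0 0 0 1")

```text
t: 14.38
tcp_pos: [0.5413, -0.0464, 0.0521]
orientation: [-0.001, 0.986, -0.165, 0.004]
force: [-0.0, -0.3, -0.1]
opening: 0.0852
```

```bash
python3 -c "
from h import *
weigh(2)"
```

```text
F mean [ 0.39  0.19 -0.77] sd [0.16 0.27 0.04] tau [ 0.000e+00 -4.298e+01  1.100e+00 -9.440e+00  0.000e+00 -2.000e-02
 -0.000e+00]
14.47 tcp [541.2 -46.4  52.1] z [ 0.008  0.001 -1.   ] jaw deg -109.0 F [ 0.23 -0.08 -0.82] open 85.4 q [ 0.01  0.71  0.06  1.92 -0.08  0.51 -1.78]
```

Request:
step_arm(commands="0 0 30 0 0 0 1;0 0 40 0 0 0 1;0 0 40 0 0 0 1;-14 -41 0 0 0 0 1;-14 -41 0 0 0 0 1;-13 -41 0 0 0 0 1;0 0 0 0 0 0 1;0 0 0 0 0 0 1")

```text
t: 15.48
tcp_pos: [0.4985, -0.1712, 0.1645]
orientation: [-0.001, 0.987, -0.163, 0.003]
force: [-0.3, 0.3, -0.6]
opening: 0.0854
```

```bash
python3 -c "
from h import *
tins('w3')"
```

```text
15.47 tcp [ 498.5 -171.2  164.5] z [ 0.007  0.001 -1.   ] jaw deg -108.8 F [-0.33  0.31 -0.56] open 85.4 q [ 0.24  0.52  0.07  1.88 -0.06  0.74 -1.55]
[ 219  174   78   75 4557] [ 500.6 -169.3   93.1] ((499.4316711425781, -168.78704833984375), 31.415876388549805)
[  56  180   83   74 4685] [537.8 -45.5  93.1] ((536.4151000976562, -44.402618408203125), 31.939167022705078)
```

View pics/w3.png

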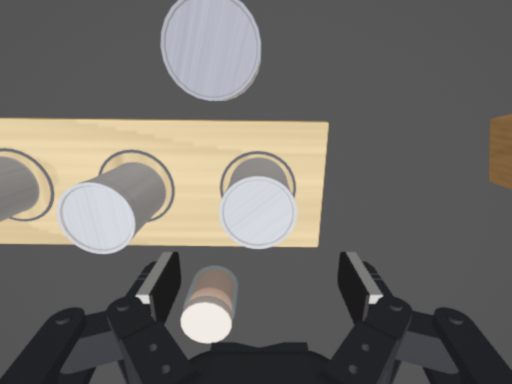

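The wrist view shows the right tin at (258,212) centred, the middle tin upright on its ring at (97,217), and the jar undisturbed at (210,310). Descending.

Request:
step_arm(commands="1 1 -30 0 0 0 1;-1 -1 -30 0 0 0 1;-1 -2 -30 0 0 0 1;-1 -2 -20 0 0 0 1;0 0 0 0 0 0 1;0 0 0 0 0 0 1")

```text
t: 16.27
tcp_pos: [0.501, -0.1671, 0.0522]
orientation: [-0.003, 0.988, -0.156, 0.005]
force: [0.5, -0.7, 0.3]
opening: 0.085
```

```bash
python3 -c "
from h import *
st()"
```

```text
16.27 tcp [ 501.  -167.1   52.2] z [ 0.012  0.003 -1.   ] jaw deg -108.0 F [ 0.54 -0.67  0.34] open 85.0 q [ 0.26  0.69  0.04  1.96 -0.07  0.48 -1.53]
```

Request:
step_arm(commands="-2 -2 -2 0 0.6 -0.8 1;0 0 0 0 0 0 -1;0 0 0 0 0 0 -1;0 0 0 0 0 0 -1;0 0 0 0 0 0 -1;0 0 0 0 0 0 -1;0 0 15 0 0 0 -1;0 0 15 0 0 0 -1;0 0 10 0 0 0 -1;0 0 0 0 0 0 -1;0 0 0 0 0 0 -1;0 0 0 0 0 0 -1")

```text
t: 17.77
tcp_pos: [0.4995, -0.1688, 0.0952]
orientation: [-0.002, 0.987, -0.163, 0.002]
force: [-1.1, 0.1, -2.7]
opening: 0.0611
```

```bash
python3 -c "
from h import *
weigh()"
```

```text
F mean [ 0.18  0.14 -2.85] sd [0.55 0.41 0.56] tau [-0.000e+00 -4.208e+01  1.050e+00 -1.118e+01 -0.000e+00 -1.000e-02
 -0.000e+00]
18.48 tcp [ 499.8 -168.9   95.5] z [ 0.004  0.003 -1.   ] jaw deg -108.8 F [ 0.3   0.5  -3.23] open 61.5 q [ 0.25  0.62  0.06  1.94 -0.07  0.58 -1.55]
```

Right tin reads 2.85 N (about 290 g), so the middle one is the heaviest. Putting the right one down.

Request:
step_arm(commands="0 0 -15 0 0 0 -1;0 0 -15 0 0 0 -1;0 0 -7 0 0 0 -1;0 0 -4 0 0 0 -1;0 0 0 0 0 0 -1")

```text
t: 19.1
tcp_pos: [0.4997, -0.1689, 0.0524]
orientation: [-0.002, 0.987, -0.163, 0.002]
force: [0.1, -0.5, -1.2]
opening: 0.0612
```

```bash
python3 -c "
from h import *
weigh(4)"
```

```text
F mean [-0.14  0.38 -0.28] sd [0.39 0.41 0.6 ] tau [-1.00e-02 -4.20e+01  9.40e-01 -9.22e+00 -2.00e-02 -9.00e-02  1.00e-02]
19.3 tcp [ 499.7 -168.9   52.4] z [ 0.004  0.003 -1.   ] jaw deg -108.8 F [ 0.26  0.44 -0.24] open 61.3 q [ 0.25  0.69  0.05  1.96 -0.07  0.49 -1.54]
```

It's standing on the board (load gone). Release and return to the middle tin at about (538,-45.5).

Request:
step_arm(commands="0 0 -1 0 0 0 1;0 0 0 0 0 0 1;0 0 0 0 0 0 1;0 0 0 0 0 0 1;0 0 30 0 0 0 1;0 0 40 0 0 0 1;0 0 40 0 0 0 1;13 41 0 0 0 0 1;13 41 0 0 0 0 1;13 41 0 0 0 0 1;0 0 0 0 0 0 1;0 0 0 0 0 0 1")

```text
t: 20.8
tcp_pos: [0.5397, -0.0438, 0.1658]
orientation: [-0.001, 0.986, -0.165, 0.003]
force: [0.3, -0.6, 0.2]
opening: 0.0854
```

```bash
python3 -c "
from h import *
tins('w4')"
```

```text
20.8 tcp [539.7 -43.8 165.8] z [ 0.007  0.002 -1.   ] jaw deg -109.0 F [ 0.25 -0.59  0.2 ] open 85.4 q [-0.01  0.53  0.08  1.84 -0.06  0.77 -1.8 ]
[  53  171   84   75 4757] [586.8  80.7  93. ] ((585.6771850585938, 81.80400848388672), 31.66248893737793)
[ 381  172   83   75 4796] [ 500.8 -167.3   92.9] ((499.3751220703125, -167.58511352539062), 31.78412628173828)
[ 224  177   77   75 4452] [537.8 -44.7  93.1] ((536.6546630859375, -44.52617645263672), 31.260128021240234)
```

Request:
step_arm(commands="-2 -1 -30 0 0 0 1;-1 -1 -30 0 0 0 1;-1 -2 -30 0 0 0 1;-1 -2 -20 0 0 0 1;0 0 0 0 0 0 1;0 0 0 0 0 0 1")

```text
t: 21.6
tcp_pos: [0.5343, -0.0572, 0.0542]
orientation: [-0.001, 0.985, -0.171, 0.005]
force: [0.6, 1.6, -0.1]
opening: 0.0855
```

```bash
python3 -c "
from h import *
st()"
```

```text
21.6 tcp [534.3 -57.2  54.2] z [ 0.01 -0.   -1.  ] jaw deg -109.7 F [ 0.63  1.57 -0.1 ] open 85.5 q [ 0.03  0.7   0.06  1.94 -0.08  0.5  -1.77]
```

Request:
step_arm(commands="2 11 0 0 0.5 0.6 1;0 0 0 0 0 0 1;0 0 0 0 0 0 1")

```text
t: 21.98
tcp_pos: [0.5381, -0.0462, 0.0567]
orientation: [0.0, 0.986, -0.166, 0.003]
force: [-0.2, 1.0, -0.2]
opening: 0.085
```

```bash
python3 -c "
from h import *
st()"
```

```text
21.98 tcp [538.1 -46.2  56.7] z [ 0.006 -0.001 -1.   ] jaw deg -109.1 F [-0.19  0.96 -0.16] open 85.0 q [ 0.    0.7   0.06  1.93 -0.08  0.51 -1.78]
```

Request:
step_arm(commands="0 0 -4 0 0 0 1;0 0 0 0 0 0 -1;0 0 0 0 0 0 -1;0 0 0 0 0 0 -1;0 0 0 0 0 0 -1;0 0 0 0 0 0 -1;0 0 20 0 0 0 -1;0 0 20 0 0 0 -1;0 0 0 0 0 0 -1;0 0 0 0 0 0 -1")

```text
t: 23.22
tcp_pos: [0.5333, -0.0466, 0.0891]
orientation: [0.001, 0.986, -0.166, -0.003]
force: [0.1, 0.0, -5.5]
opening: 0.0616
```

```bash
python3 -c "
from h import *
weigh(6)"
```

```text
F mean [-0.11 -0.06 -5.37] sd [0.32 0.32 0.6 ] tau [-0.000e+00 -4.427e+01  1.300e+00 -1.168e+01  1.000e-02  3.000e-02
  0.000e+00]
23.52 tcp [534.4 -46.6  89.9] z [-0.003 -0.001 -1.   ] jaw deg -109.1 F [-0.26 -0.29 -5.59] open 61.3 q [-0.    0.64  0.07  1.91 -0.07  0.6  -1.79]
```

Again 5.4 N, the heaviest. Raising it to about 20 cm (another 160 mm).

Request:
step_arm(commands="1 0 25 0 0 0 -1;0 0 25 0 0 0 -1;0 0 25 0 0 0 -1;0 0 25 0 0 0 -1;0 0 25 0 0 0 -1;0 0 20 0 0 0 -1;0 0 15 0 0 0 -1;0 0 0 0 0 0 -1;0 0 0 0 0 0 -1;0 0 0 0 0 0 -1;0 0 0 0 0 0 -1")

```text
t: 24.9
tcp_pos: [0.5299, -0.0462, 0.2491]
orientation: [0.002, 0.986, -0.166, -0.008]
force: [-0.0, -0.4, -4.7]
opening: 0.0614
```

```bash
python3 -c "
from h import *
weigh(6)
p,d,c=snap('scene','s9'); cv2.imwrite('pics/s9x.png',cv2.resize(p[100:260,150:390,::-1],(780,520)))"
```

```text
F mean [ 0.44 -0.1  -5.1 ] sd [0.6  0.47 0.23] tau [ 0.000e+00 -3.978e+01  1.170e+00 -1.734e+01  2.000e-02  8.000e-02
  0.000e+00]
25.2 tcp [530.4 -46.2 249.9] z [-0.014 -0.001 -1.   ] jaw deg -109.1 F [ 0.3  -0.71 -5.31] open 60.9 q [-0.02  0.43  0.1   1.74 -0.05  0.99 -1.81]
```

View pics/s9x.png

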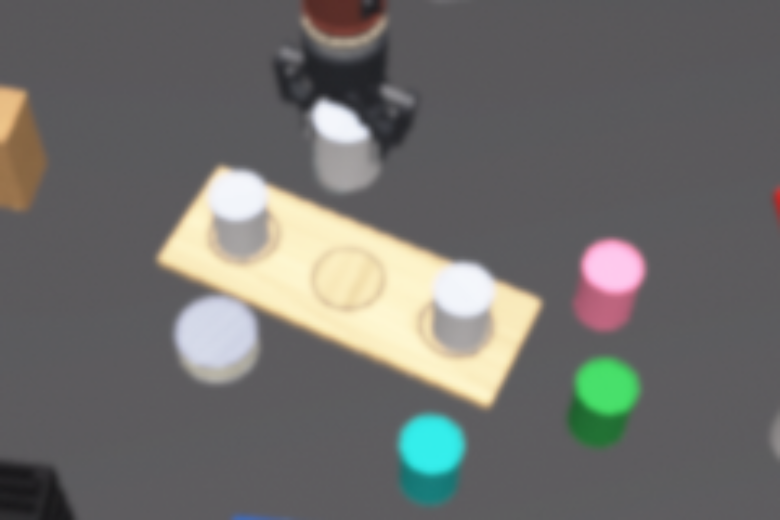

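The scene crop shows the middle tin held upright at (345,150). The other two stand on their rings at (240,220) and (462,310), and the middle ring at (348,278) is empty. Handing in.

```bash
python3 -c "
from h import *
st(); print(np.abs(get_obs()['qd']).max()); print(job_done())"
```

```text
25.25 tcp [530.4 -46.2 249.9] z [-0.014 -0.001 -1.   ] jaw deg -109.1 F [ 0.49 -0.14 -4.94] open 61.4 q [-0.02  0.43  0.1   1.74 -0.05  0.99 -1.81]
0.0013671318840237025
the job is handed in; nothing more can be done
None
```

I hefted the three tins from left to right, found the middle one heaviest, and handed the job in at about 25 s while still holding it. It was upright and still, with its underside about 0.2 m above the board. No verdict was reported.

| Ring | Wrist force | Approximate mass |
|---|---|---|
| Left | 1.7 N | 180 g |
| Middle | 5.1 N (5.4 and 5.1 N when lifted again) | 520 g |
| Right | 2.85 N | 290 g |

- **Other tins:** wrist-camera measurements showed the left and right tins back within about 2 mm of their start. The final picture showed both upright on their rings.
- **Bystanders:** the ones in the final view looked undisturbed. That was by eye only, and the jar, bottle, tub and most of the screwdriver were outside the crop.
- **Sideways drift:** the tool drifted about 10 mm sideways on two descents to the middle tin, and I corrected it before gripping. On the second one a finger may have lightly brushed the tin, with a side force of about 1.6 N.
- **Setting down:** small downward corrections were not always carried out, so the left and middle tins took extra steps to put down.

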